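Prop the drying cabinet's door open on its stay

TASK

Prop the door of the parts drying cabinet open with the flat stay bar on its roof: the second hole from the knob has to go down over the roof peg, so that the bar lies flat and holds the sprung door. Feel it on gently, without forcing the bar against the peg, leave the other things where they are, and let go.

Things in the scene. Friction and masses are not known exactly. Their poses are not given: they have to be found in the camera images.
- knob (a point): black upright round knob, 17 mm across, 40 mm tall, on the free end of the flat steel stay bar (20 mm wide, 5 mm thick); the point is its centre, 22 mm above the bar's top. The bar pivots on the door's top edge, 210 mm from the knob; x of this frame runs along the bar from pivot to knob, z up. At the start the bar lies flat, clear of the roof, to the right of the peg; knob point 29 mm above peg_slot.
- hole (a point): the hole to use: second from the knob of the bar's four. Holes are 9.5 mm across, 36 mm apart, 74, 110, 146 and 182 mm from the pivot; this one is at 146 mm, 64 mm from the knob's axis. Point at mid-thickness of the bar; axes as the knob's.
- peg_slot (a point): centre of the top of a 70 x 22 mm slotted plate on the cabinet roof near its front edge (172 mm above the bench). A plain upright steel peg, 8 mm across, flat top 11 mm above this point, is clamped in the slot, up to 16 mm either way along it; where is not measured: look or feel. x of this frame runs along the slot, away from the door, y left, z up.
- door_hinge (a point): point on the door's upright hinge line at roof height, at the cabinet's front left: in the peg_slot frame at x = -55 mm, y = +170 mm. The bar's pivot on the door is 170 mm from the hinge line, so at x = -55 mm, y = 0 in the peg_slot frame when the door is shut.
- door (a joint): opening angle of the upright cabinet door, 300 mm wide, hinged at its left end, rad: 0 shut, growing as its right end swings towards the robot. A spring closes it (about 0.8 N m per rad) against friction of about 0.12 N m: past about 0.15 rad it swings shut if let go. Moving the knob moves the door through the bar. About 0.43 to 0.67 with the right hole on the peg.
- stay (a joint): lift angle of the bar at its pivot, rad: 0 lying flat and level (seated, or clear of the peg), growing as the knob end is raised; about 0.06 when the bar near this hole rests on the peg's top. The bar also swings freely sideways about the pivot. It weighs 130 to 210 g.
- gear_small: bystander: small steel gear, 54 mm across, 22 mm high, lying on the cabinet roof's far left corner. Origin at the centre of its underside.
- sync_ring: bystander: brass ring, 52 mm across, 10 mm high, lying on the cabinet roof near the gear. Origin at the centre of its underside.
- gear_large: bystander: large steel gear lying on the bench to the right, 90 mm across, 28 mm high. Origin at the centre of its underside.
- driver: bystander: screwdriver on the bench to the left of the robot.
- spanner: bystander: spanner on the bench to the right of the robot.
- oil_can: bystander: plain aluminium can, 64 mm across, 140 mm tall, on the bench to the left of the cabinet. Origin at the centre of its underside.
- bearing: bystander: steel bearing ring, 62 mm across, 16 mm high, on the bench to the left. Origin at the centre of its underside.

How it is judged:
By the outcome, as a careful person would: the job done as asked, in the order asked, and still so for the second after the job is handed in, with the robot touching nothing.
It also fails if it takes over 67 s, if anything falls off the work surface, if the arm or the gripper's body presses on something with over 40 N, if the wrist force passes 120 N, or if a joint passes its speed limit or range.

ROBOT

A 7-joint arm with a two-finger parallel gripper is mounted at the origin on the work surface. World frame = base frame: x ahead of the robot, y to its left, z up, the work surface at z = 0. Lengths are in m, angles in rad, forces in N, time in s.
With the tool pointing down it reaches from about 0.4 to 0.85 m from the base axis. Payload 10.4 kg.
Tool frame: the origin (TCP) lies midway between the tips of the shut fingers; the grasp point (between the pads) lies 19 mm behind it; z points along the fingers, x is the direction in which the jaws open and shut, and the axes are right-handed (so a half turn about z gives the same grasp; the last joint's range is limited). The gripper opens to 85 mm and grips with 20 to 120 N. Pads are 22 mm wide; open, the fingers measure 114 mm over their backs; the gripper's body (76 mm by 85 mm) begins 54 mm behind the grasp point. The pads swing forward as they close: fully open they stand 13 mm farther back than shut.
Start: joints at [-0.023, 0.332, -0.065, 1.46, 0.022, 1.35, -0.088], TCP at [0.625, 0, 0.231] pointing down, gripper open.
Joint ranges: [-2.6, 2.6], [-0.5, 2.12], [-1.47, 1.34], [0.16, 2.42], [-1.27, 4.41], [0.06, 2.06], [-2.6, 2.6]. Speed limits (rad/s): [2.22, 2.22, 2.79, 2.79, 3.14, 3.14, 3.14].

INTERFACE

Orientations are given as a unit quaternion [x, y, z, w].
In Python, from workcell import telemetry, eyes, order gives the robot as it stands.
- The arm moves only by the tool servo_tool, never from a script. Its argument "deltas" is a list of rows, each a list of 3 entries, a list of its own where there are three numbers: the shift along the tool's x, y, z in cm, then the turn about the tool's z in rad, then the finger opening in cm, from 0 to 8.54. A call has 1 to 12 rows; each row shifts and turns the pose as measured when the row begins, along the tool's axes as they then stand; what a row does not reach is not made up. A row lasts 1/12 s, in which the tool goes at most 41.7 mm and 7.16 degrees, less where a joint would pass 70% of its speed; a pose out of reach is approached as far as the arm can. A call is refused whole if a number of a shift passes 4.17 or a number of a turn 0.125, either way. A call with a gripper value outside its range is refused whole. The fingers move at their own pace and stop on an object; "force" is the grip in N (left out, the last holds). Time passes only in rows, so rows that do not move let the fingers close. It gives the time, the measured TCP pose, the force and the opening at its end, in the units of the state.
- telemetry.get_obs(): the state, without advancing time (a new reading comes with each control period).
- eyes.camera(name): name is "scene" or "side" or "wrist"; returns (picture, depth): 384x512x3 uint8, blue, green, red; 384x512 float32, m along the optical axis (not along the pixel's ray), 0 where there is no reading.
- eyes.calibration(name): a dict with "fx", "fy", "cx", "cy" (pixels), "rvec" (rotation vector, rad) and "tvec" (3), from world to camera coordinates, as OpenCV has them. Camera axes: x right, y down, z forward; pixel columns grow to the right and rows downward; lengths in m; the calibration is good to about 2 mm. A picture is of the moment at which its call begins: read the wrist's pose just before it. calibration takes no time and is no camera call; for the wrist camera it gives the pose at the moment of the call.
- order.hand_in(): hands the job in, once; it reports no verdict.
The state is a dict: "clock": time; "joint_pos": joint angles; "joint_velocities": joint speeds; "tau": joint torques, N m; "position": TCP position; "ee_rot": TCP orientation; "ft_force": force on the tool from outside, world axes, zero at the start; "torque": the same for the moment, N m; "grip_width": opening from 0.0 (shut) to 1.0 (fully open).
Only numpy, scipy, OpenCV 4.12 (cv2) and the standard library are available. Lean on these libraries where they do the work, as an engineer would, in place of code of your own. Each camera call takes 0.05 s, during which the arm holds its last target. There are 200 camera calls.

## Working session

There is one attempt and no reset: what is moved stays moved. The work goes in short steps, Python scripts to look and compute and a tool call to move; the robot and the scene stay as the last step left them, time stands still between calls to the robot, and variables do not carry over. Pictures are saved under pics/ and viewed, about 8 in all and at most 12, crops included, and the job is handed in when it is done.

Besides the shell and the picture viewer there is one more tool, called after "Request:" as name([rows], argument=value, ...), one row to a line, values as JSON. servo_tool: Moves the arm, as the interface text tells. Its arguments: {"type":"object","properties":{"deltas":{"type":"array"},"force":{"type":"number"}},"required":["deltas"]}

```bash
mkdir -p pics
cat > h.py <<'E'
import cv2,numpy as np
from workcell import telemetry,eyes,order
from scipy.spatial.transform import Rotation as R
def cal(n):
    c=eyes.calibration(n);return c,cv2.Rodrigues(np.array(c['rvec'],float))[0],np.array(c['tvec'],float).ravel()
def ray(c,u,v,z):
    c,r,t=c;o=-r.T@t;d=r.T@np.array([(u-c['cx'])/c['fx'],(v-c['cy'])/c['fy'],1]);return o+d*(z-o[2])/d[2]
def dp(c,u,v,d):
    c,r,t=c;return r.T@(np.array([(u-c['cx'])/c['fx'],(v-c['cy'])/c['fy'],1])*d-t)
def proj(c,p):
    c,r,t=c;q=r@np.array(p)+t;return c['fx']*q[0]/q[2]+c['cx'],c['fy']*q[1]/q[2]+c['cy']
def shot(n,k):
    c=cal(n);p,d=eyes.camera(n);cv2.imwrite(f'pics/{k}.png',p);np.save(f'pics/{k}.npy',d);np.save(f'pics/{k}_c.npy',np.array(c,dtype=object),allow_pickle=True);return c,p,d
def obs():
    s=telemetry.get_obs();print({k:np.round(s[k],4).tolist() for k in('clock','position','ee_rot','ft_force','grip_width','joint_pos')});return s
E
python3 - <<'E'
from h import *
obs()
a=[shot(n,n+'0')[1] for n in('scene','side','wrist')]
print([ (n,(-cal(n)[1].T@cal(n)[2]).round(3)) for n in('scene','side','wrist')])
m=np.vstack([np.hstack(a[:2]),np.hstack([a[2],a[2]*0])])
cv2.imwrite('pics/m0.png',cv2.resize(m,(800,600)))
E
```

```text
{'clock': 0.0, 'position': [0.6246, 0.0, 0.2305], 'ee_rot': [1.0, 0.0, -0.0007, 0.0], 'ft_force': [1.0579, 0.4666, -0.4252], 'grip_width': 0.9991, 'joint_pos': [-0.0226, 0.3329, -0.0647, 1.4609, 0.0216, 1.3499, -0.0885]}
[('scene', array([0.904, 0.424, 0.96 ])), ('side', array([ 0.228, -0.759,  1.184])), ('wrist', array([0.625, 0.075, 0.374]))]
```

View pics/m0.png

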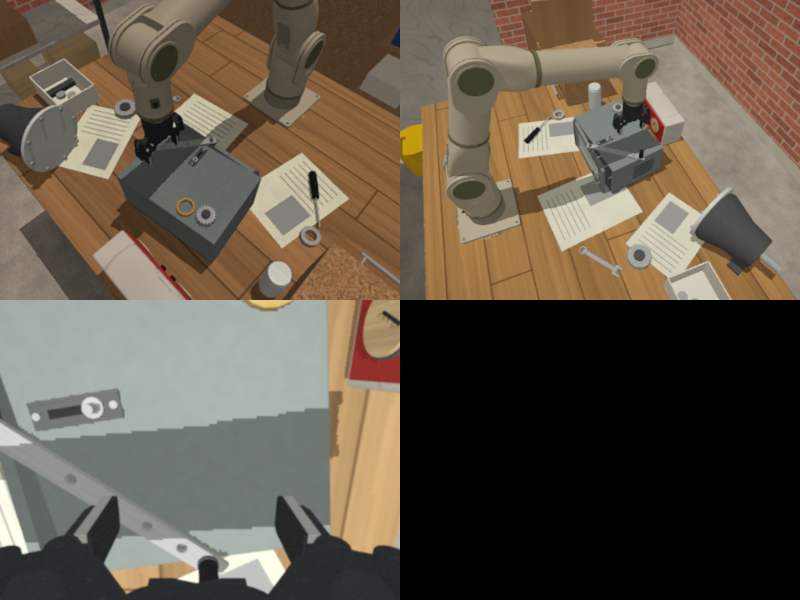

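Run:
```python
from h import *
p=cv2.imread('pics/wrist0.png');cv2.imwrite('pics/w0b.png',cv2.resize(p,(800,600),interpolation=cv2.INTER_CUBIC))
c=cal('wrist');d=np.load('pics/wrist0.npy')
for n,(u,v) in dict(screwL=(36,416),screwR=(113,405),peg=(92,407),h1=(70,478),h2=(147,525),h3=(181,547),knob=(208,565),roof=(200,350),bar=(110,500)).items():
    U,V=u*1.28,(v-300)*1.28;z=d[int(V),int(U)];print(n,int(U),int(V),z,dp(c,U,V,z).round(4))
```

```text
screwL 46 148 0.20124945 [0.5031 0.0398 0.1743]
screwR 144 134 0.19808619 [0.5621 0.0482 0.175 ]
peg 117 136 0.1897343 [0.5498 0.0479 0.1838]
h1 89 227 0.22055207 [ 0.5196 -0.0126  0.17  ]
h2 188 288 0.23221594 [ 0.5811 -0.0562  0.1711]
h3 231 316 0.23889889 [ 0.6103 -0.0788  0.1709]
knob 266 339 0.21956548 [ 0.6337 -0.0805  0.1917]
roof 256 64 0.19109455 [0.6266 0.0869 0.1704]
bar 140 256 0.13277204 [0.5813 0.0117 0.2543]
```

View pics/w0b.png

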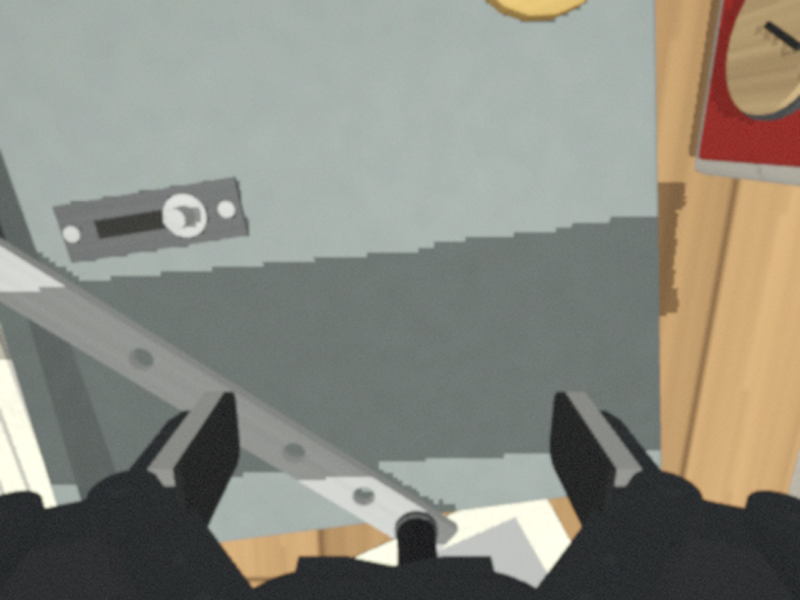

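Run:
```python
from h import *
c=cal('wrist');s=.64
P=np.array([(54,207),(237,178),(248,235),(72,262)])
pl=np.array([ray(c,u*s,v*s,.1745) for u,v in P]);print(pl.round(4),pl.mean(0).round(4),[np.linalg.norm(pl[i]-pl[i-1]).round(4) for i in range(4)])
h=[ray(c,u*s,v*s,.181) for u,v in [(142,358),(294,452),(363,496)]];print(np.round(h,4),np.linalg.norm(h[1]-h[0]),np.linalg.norm(h[2]-h[1]))
d=(h[2]-h[0])/np.linalg.norm(h[2]-h[0]);print('ang',np.arctan2(d[1],d[0]),'pivot',h[1]-.146*d,'knob',h[1]+.064*d, 'slotang', np.arctan2(*(pl[1]-pl[0]+pl[2]-pl[3])[1::-1]))
p=cv2.imread('pics/wrist0.png')
crop=p[105:175,25:165];
s2=np.load('pics/scene0_c.npy',allow_pickle=True)
ps=cv2.imread('pics/scene0.png');pj=proj(cal('scene'),pl.mean(0));print(pj)
u,v=map(int,pj);b=ps[v-60:v+60,u-80:u+80]
cv2.imwrite('pics/z0.png',np.vstack([cv2.resize(crop,(600,300),interpolation=2),cv2.resize(b,(600,300*3//2*0+300),interpolation=2)]))
D=np.load('pics/wrist0.npy')
for v in range(124,150,2): print([int(1000*dp(c,u,v,D[v,u])[2]) for u in range(96,136,2)])
```

```text
[[0.4982 0.0492 0.1745]
 [0.5671 0.0598 0.1745]
 [0.5694 0.0388 0.1745]
 [0.5012 0.0282 0.1745]] [0.534  0.044  0.1745] [np.float64(0.0211), np.float64(0.0697), np.float64(0.0212), np.float64(0.069)]
[[ 0.5259 -0.0087  0.181 ]
 [ 0.5832 -0.0508  0.181 ]
 [ 0.6114 -0.0722  0.181 ]] 0.07103885433826214 0.03545377190699014
ang -0.6385089151685825 pivot [0.46592943 0.03626153 0.181     ] knob [ 0.63455635 -0.08889821  0.181     ] slotang 0.1530651437170936
(np.float64(253.2649304774739), np.float64(199.80843014976827))
[172, 172, 173, 172, 173, 171, 172, 173, 171, 173, 174, 173, 172, 173, 173, 172, 173, 171, 174, 172]
[170, 172, 171, 172, 173, 172, 172, 172, 172, 174, 174, 174, 173, 173, 172, 172, 172, 172, 172, 172]
[171, 172, 173, 172, 171, 171, 174, 174, 173, 173, 172, 174, 174, 174, 175, 174, 172, 171, 172, 171]
[171, 172, 173, 172, 172, 173, 174, 173, 173, 173, 173, 174, 173, 173, 173, 172, 175, 172, 172, 172]
[172, 173, 171, 172, 171, 173, 175, 173, 180, 180, 179, 177, 174, 173, 173, 174, 173, 174, 172, 173]
[172, 173, 172, 172, 172, 173, 183, 184, 184, 182, 182, 180, 178, 176, 173, 173, 173, 172, 172, 173]
[172, 172, 173, 172, 173, 183, 182, 184, 184, 183, 182, 182, 180, 175, 175, 173, 173, 173, 172, 172]
[172, 172, 172, 173, 173, 184, 183, 182, 184, 184, 183, 182, 181, 177, 175, 173, 173, 173, 172, 173]
[173, 172, 173, 172, 173, 183, 182, 182, 182, 183, 183, 183, 181, 177, 173, 174, 173, 174, 172, 172]
[173, 172, 173, 172, 172, 184, 183, 184, 183, 184, 183, 183, 181, 177, 174, 173, 174, 173, 172, 172]
[172, 172, 172, 173, 173, 172, 182, 183, 183, 183, 184, 182, 173, 173, 174, 174, 173, 173, 171, 173]
[173, 173, 173, 172, 173, 173, 171, 184, 183, 182, 174, 174, 172, 173, 373, 173, 173, 174, 173, 173]
[172, 172, 172, 172, 172, 173, 172, 172, 173, 173, 173, 174, 173, 174, 173, 174, 373, 172, 172, 172]
```

View pics/z0.png

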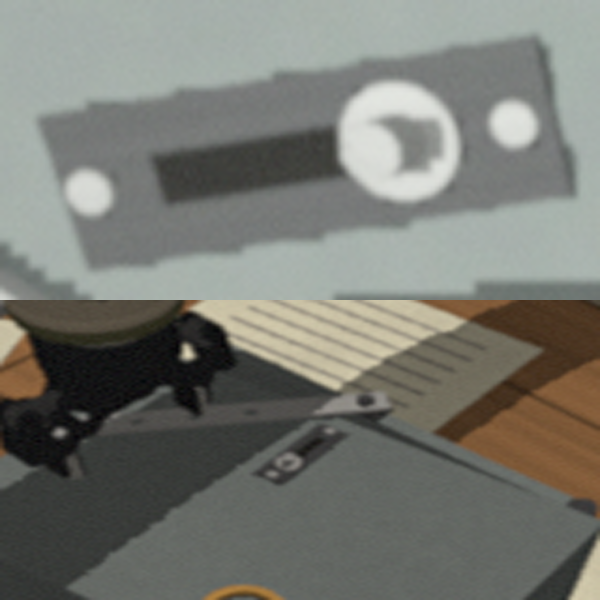

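```bash
cat >> h.py <<'E'
C=np.array([.534,.044]);A=.153
ex=np.array([np.cos(A),np.sin(A)]);ey=np.array([-ex[1],ex[0]])
H=C-.055*ex+.170*ey
def piv(t): return H+.170*(-np.sin(t)*ex-np.cos(t)*ey)
def goal(peg,L=.146):
    from scipy.optimize import brentq
    t=brentq(lambda t:np.linalg.norm(piv(t)-peg)-L,0.1,1.2);P=piv(t);d=(peg-P)/np.linalg.norm(peg-P);return t,P,d,np.arctan2(d[1],d[0]),P+.210*d
E
python3 - <<'E'
from h import *
c=cal('wrist')
a=ray(c,111.3,139.7,.1838)[:2];b=ray(c,118.1,137.9,.1745)[:2]
for q in(a,b): print('peg',q.round(4),'slot',((q-C)@ex).round(4),((q-C)@ey).round(4))
x=((a+b)/2-C)@ex;peg=C+x*ex
print(peg,goal(peg))
k=np.array([.6346,-.0889]);
for t in(0,.05,.08,.1): print(t,np.linalg.norm(piv(t)-k))
E
```

```text
peg [0.5461 0.0464] slot 0.0123 0.0005
peg [0.5463 0.0461] slot 0.0125 0.0002
[0.54624321 0.04588797] (0.4728081468009701, array([0.4002885 , 0.04225163]), array([0.99968979, 0.02490642]), np.float64(0.024908992379529083), array([0.61022335, 0.04748198]))
0 0.19878759965115678
0.05 0.20477064326433153
0.08 0.2085819155889793
0.1 0.21120750283187328
```

Request:
servo_tool([
  [[0,0,-2],0,8.5],
  [[0.4,2,0],0,8.5],
  [[0.3,2.5,0],0,8.5],
  [[0.3,2.5,0],0,8.5],
  [[0,1.9,0],0,8.5],
  [[0,0,0],-0.12,8.5],
  [[0,0,0],-0.12,8.5],
  [[0,0,0],-0.12,8.5],
  [[0,0,0],-0.12,8.5],
  [[0,0,0],-0.12,8.5],
  [[0,0,0],-0.12,8.5],
  [[0,0,0],-0.12,8.5],
])

```text
clock: 1.15
position: [0.6331, -0.0931, 0.2466]
ee_rot: [0.906, 0.422, -0.004, -0.002]
ft_force: [-0.6, -0.5, -0.4]
grip_width: 0.993
```

Request:
servo_tool([
  [[0,0,0],-0.1,6],
  [[0,0,0],0,6],
])

```text
clock: 1.32
position: [0.6327, -0.0933, 0.2458]
ee_rot: [0.881, 0.472, -0.005, -0.003]
ft_force: [-0.5, 0.2, -1.1]
grip_width: 0.742
```

```bash
cat >> h.py <<'E'
def yaw(s):
    m=R.from_quat(s['ee_rot']).as_matrix();return np.arctan2(m[1,0],m[0,0]),m
def to(s,p,ya=None):
    y,m=yaw(s);print('yaw',y.round(4),'tool shift cm',(100*m.T@(np.array(p)-s['position'])).round(2),'turn',None if ya is None else round(y-ya,3))
E
python3 - <<'E'
from h import *
s=obs();to(s,[.6346,-.0889,.1865],.932)
c,p,d=shot('wrist','w1');cv2.imwrite('pics/w1b.png',p)
E
```

```text
{'clock': 1.3167, 'position': [0.6327, -0.0933, 0.2458], 'ee_rot': [0.8814, 0.4723, -0.0049, -0.0027], 'ft_force': [-0.457, 0.1714, -1.1367], 'grip_width': 0.7423, 'joint_pos': [0.1908, 0.371, -0.1554, 1.3806, 0.0573, 1.4055, 1.0196]}
yaw 0.9838 tool shift cm [ 0.51 -0.03  5.93] turn 0.052
```

View pics/w1b.png

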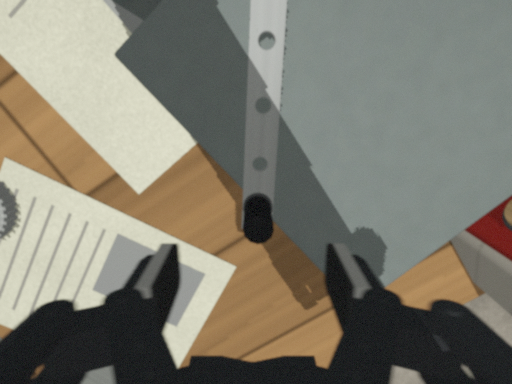

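Run:
```python
from h import *
c=cal('wrist')
print('top',ray(c,258.5,231,.2225),'base',ray(c,257.5,208,.1825))
h=[ray(c,u,v,.1805) for u,v in[(266,40),(263,104.5),(259.5,163)]];print(np.round(h,4));d=(h[2]-h[0])/np.linalg.norm(h[2]-h[0]);print(np.arctan2(d[1],d[0]),h[2]+.028*d, np.linalg.norm(h[2]-h[0]))
to(telemetry.get_obs(),[*(h[2]+.028*d)[:2],.1865],np.pi/2+np.arctan2(d[1],d[0]))
```

```text
top [ 0.63283917 -0.08935333  0.2225    ] base [ 0.63368459 -0.09010381  0.1825    ]
[[ 0.5534 -0.0309  0.1805]
 [ 0.5819 -0.0517  0.1805]
 [ 0.6103 -0.073   0.1805]]
-0.6374972853554675 [ 0.63276735 -0.08966207  0.1805    ] 0.07078838270160925
yaw 0.9779 tool shift cm [ 0.34 -0.14  5.92] turn 0.045
```

Request:
servo_tool([
  [[0.3,-0.1,1],0.045,5],
  [[0,0,2],0,5],
  [[0,0,1.8],0,5],
  [[0,0,1.1],0,5],
  [[0,0,0],0,5],
], force=25)

```text
clock: 1.78
position: [0.6333, -0.0903, 0.1851]
ee_rot: [0.898, 0.44, -0.004, -0.002]
ft_force: [0.1, -0.4, -1.0]
grip_width: 0.582
```

Request:
servo_tool([
  [[0,0,0],0,3],
  [[0,0,0],0,1],
  [[0,0,0],0,0.5],
  [[0,0,0],0,0.5],
  [[0,0,0],0,0.5],
  [[0,0,0],0,0.5],
], force=25)

```text
clock: 2.28
position: [0.6343, -0.0902, 0.1882]
ee_rot: [0.899, 0.438, -0.003, -0.002]
ft_force: [-1.1, -0.3, -1.3]
grip_width: 0.187
```

Run:
```python
from h import *
s=obs();to(s,[.633,-.0895,.1865],.932)
```

```text
{'clock': 2.2833, 'position': [0.6343, -0.0902, 0.1882], 'ee_rot': [0.8991, 0.4377, -0.0032, -0.0016], 'ft_force': [-1.0517, -0.3084, -1.277], 'grip_width': 0.1867, 'joint_pos': [0.1807, 0.4003, -0.1465, 1.4618, 0.0596, 1.291, 0.9347]}
yaw 0.906 tool shift cm [-0.03 -0.14  0.17] turn -0.026
```

Request:
servo_tool([
  [[0,0,-0.8],0,0.5],
  [[0,0,-0.8],0,0.5],
  [[0,0,-0.6],0,0.5],
])

```text
clock: 2.53
position: [0.6337, -0.09, 0.2108]
ee_rot: [0.899, 0.438, -0.004, -0.002]
ft_force: [-0.4, 1.3, -2.5]
grip_width: 0.19
```

```bash
cat >> h.py <<'E'
def path(s,K1,y1,z1,n,t0,b0,t1,b1,off):
    # knob path interpolated in door angle and bar angle; off = shift of model to measured start
    y,m=yaw(s);pos=np.array(s['position']);rows=[]
    for i in range(1,n+1):
        f=i/n;t=t0+(t1-t0)*f;b=b0+(b1-b0)*f
        q=np.r_[piv(t)+.210*np.array([np.cos(b),np.sin(b)])+off*(1-f),z1];ny=y+(y1-y)/n
        mm=R.from_euler('z',y-yaw(s)[0]).as_matrix()@m if 0 else None
        Rt=np.array([[np.cos(yy:=y),np.sin(yy),0],[np.sin(yy),-np.cos(yy),0],[0,0,-1]])
        rows.append([(100*Rt.T@(q-pos)).round(2).tolist(),round(y-ny,3)]);pos=q;y=ny
    print(rows)
E
python3 - <<'E'
from h import *
s=obs();peg=np.array([.5462,.0459]);t,P,d,b,K=goal(peg)
k0=piv(.088)+.21*np.array([np.cos(.6375),-np.sin(.6375)])
print(k0)
path(s,K,np.pi/2+b,.211,10,.088,-.6375,t,b-.06,np.array(s['position'])[:2]-k0)
E
```

```text
{'clock': 2.5333, 'position': [0.6337, -0.09, 0.2108], 'ee_rot': [0.8991, 0.4377, -0.0042, -0.0022], 'ft_force': [-0.4354, 1.2576, -2.524], 'grip_width': 0.1904, 'joint_pos': [0.1799, 0.3872, -0.1463, 1.4318, 0.0567, 1.3361, 0.9366]}
[ 0.63352918 -0.09099865]
[[[0.83, -0.56, -0.02], np.float64(-0.069)], [[0.88, -0.6, 0.0], np.float64(-0.062)], [[0.94, -0.63, 0.0], np.float64(-0.056)], [[0.99, -0.66, 0.0], np.float64(-0.05)], [[1.05, -0.7, 0.0], np.float64(-0.045)], [[1.1, -0.73, 0.0], np.float64(-0.041)], [[1.15, -0.77, 0.0], np.float64(-0.037)], [[1.19, -0.8, 0.0], np.float64(-0.033)], [[1.23, -0.84, 0.0], np.float64(-0.03)], [[1.27, -0.88, 0.0], np.float64(-0.027)]]
```

Request:
servo_tool([
  [[0.83,-0.56,0],-0.069,0.5],
  [[0.88,-0.6,0],-0.062,0.5],
  [[0.94,-0.63,0],-0.056,0.5],
  [[0.99,-0.66,0],-0.05,0.5],
  [[1.05,-0.7,0],-0.045,0.5],
  [[1.1,-0.73,0],-0.041,0.5],
  [[1.15,-0.77,0],-0.037,0.5],
])

```text
clock: 3.12
position: [0.629, -0.011, 0.2198]
ee_rot: [0.804, 0.595, 0.001, 0.004]
ft_force: [0.0, -0.8, -0.2]
grip_width: 0.193
```

```bash
sed -i 's/def path(s/def path(s/; s/ny=y+(y1-y)\/n/ny=y+(y1-yaw(s)[0])\/n/' h.py
cat >> h.py <<'E'
def inv(k,L=.21):
    from scipy.optimize import brentq
    k=np.array(k[:2]);t=brentq(lambda t:np.linalg.norm(piv(t)-k)-L,-.2,1.3);d=k-piv(t);return t,np.arctan2(d[1],d[0])
E
python3 - <<'E'
from h import *
s=obs();t0,b0=inv(s['position'],.2085);print(t0,b0,yaw(s)[0]-np.pi/2)
t,P,d,b,K=goal(np.array([.5462,.0459]));print(t,b,K)
k0=piv(t0)+.21*np.array([np.cos(b0),np.sin(b0)])
path(s,K,np.pi/2+b-.06,.212,6,t0,b0,t,b-.06,np.array(s['position'])[:2]-k0)
E
```

```text
{'clock': 3.1167, 'position': [0.629, -0.011, 0.2198], 'ee_rot': [0.8039, 0.5948, 0.0009, 0.0042], 'ft_force': [0.0338, -0.7945, -0.2417], 'grip_width': 0.1935, 'joint_pos': [0.1253, 0.3531, -0.2368, 1.463, 0.0901, 1.3296, 1.1555]}
0.3180043109061962 -0.22722585655408156 -0.2968123057623173
0.4730762411376989 0.024893237212488005 [0.61018017 0.047493  ]
[[[0.62, -0.47, 0.78], np.float64(-0.044)], [[0.65, -0.46, 0.0], np.float64(-0.044)], [[0.68, -0.46, 0.0], np.float64(-0.044)], [[0.71, -0.45, 0.0], np.float64(-0.044)], [[0.74, -0.44, 0.0], np.float64(-0.044)], [[0.77, -0.42, 0.0], np.float64(-0.044)]]
```

Request:
servo_tool([
  [[0.62,-0.47,0.3],-0.044,0.5],
  [[0.65,-0.46,0.2],-0.044,0.5],
  [[0.68,-0.46,0.1],-0.044,0.5],
  [[0.71,-0.45,0.1],-0.044,0.5],
  [[0.74,-0.44,0.1],-0.044,0.5],
])

```text
clock: 3.53
position: [0.6128, 0.0354, 0.2151]
ee_rot: [0.727, 0.687, 0.003, 0.005]
ft_force: [3.1, 0.4, 0.8]
grip_width: 0.192
```

Run:
```python
from h import *
s=obs();print(inv(s['position'],.2085),yaw(s)[0]-np.pi/2)
c,p,d=shot('wrist','w2');cv2.imwrite('pics/w2b.png',cv2.resize(p,(800,600),interpolation=2))
```

```text
{'clock': 3.5333, 'position': [0.6128, 0.0354, 0.2151], 'ee_rot': [0.7268, 0.6868, 0.0033, 0.0054], 'ft_force': [3.1264, 0.3731, 0.821], 'grip_width': 0.1921, 'joint_pos': [0.1013, 0.3241, -0.2956, 1.515, 0.1019, 1.3054, 1.3089]}
(0.44729644444593875, np.float64(-0.0264264777177012)) -0.05651804513113334
```

View pics/w2b.png

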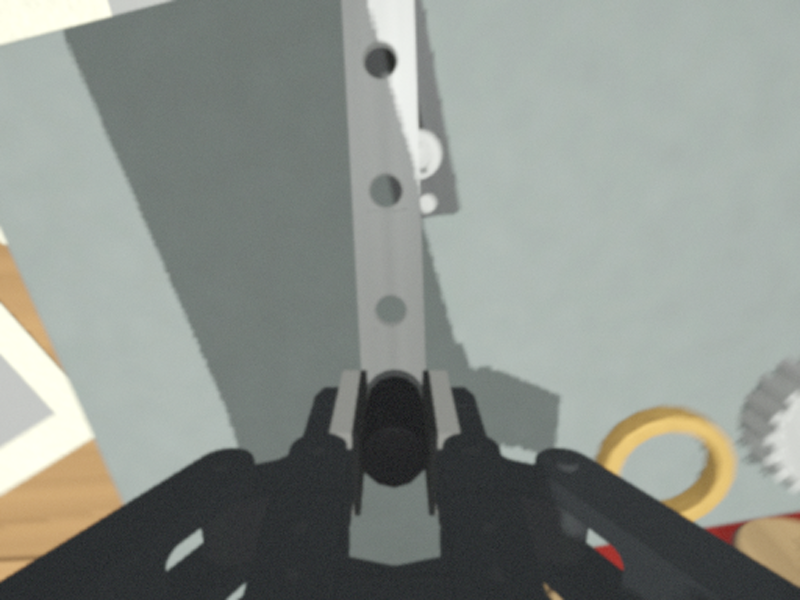

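Run:
```python
from h import *
c=cal('wrist');D=np.load('pics/w2.npy')
for u,v in[(378,100),(385,150),(385,225),(388,270),(391,340),(600,200)]:
    print(dp(c,u*.64,v*.64,np.median(D[int(v*.64)-2:int(v*.64)+3,int(u*.64)-2:int(u*.64)+3])).round(4))
for x in(0,.1): pass
# heights at holes from lift: fit
pts=np.array([dp(c,u*.64,v*.64,np.median(D[int(v*.64)-2:int(v*.64)+3,int(u*.64)-2:int(u*.64)+3])) for u,v in[(378,100),(385,150),(385,225),(388,270),(391,340)]])
f=np.polyfit(pts[:,0],pts[:,2],1);print('tilt',f)
h=[]
for u,v in[(380,61),(386,190),(391,309)]:
    z=.19
    for _ in range(5): q=ray(c,u*.64,v*.64,z);z=np.polyval(f,q[0])
    h.append(q)
print(np.round(h,4),np.linalg.norm(h[1]-h[0]),np.linalg.norm(h[2]-h[1]))
h2=h[1]; d=(h[2]-h[0]);print(np.arctan2(d[1],d[0]))
print('washer right edge',ray(c,441*.64,153*.64,.1745),'screw',ray(c,428*.64,203*.64,.1745),'platecorner',ray(c,459*.64,211*.64,.1745))
```

```text
[0.5278 0.0379 0.1955]
[0.5415 0.0392 0.1973]
[0.5628 0.0381 0.2002]
[0.5761 0.0383 0.202 ]
[0.5976 0.0381 0.2048]
[0.5628 0.1122 0.1707]
tilt [0.13505091 0.12417023]
[[0.5175 0.039  0.1941]
 [0.5528 0.0389 0.1988]
 [0.588  0.0386 0.2036]] 0.03561218017551291 0.035529738230236335
-0.006273106357227642
washer right edge [0.54420759 0.05720736 0.1745    ] screw [0.56041736 0.05241876 0.1745    ] platecorner [0.56365198 0.06291719 0.1745    ]
```

Request:
servo_tool([
  [[0.4,-0.2,0.3],-0.03,0.5],
  [[0.4,-0.2,0.3],-0.03,0.5],
  [[0.4,-0.2,0.2],-0.02,0.5],
  [[0.2,-0.1,0.2],-0.02,0.5],
  [[0,0,0.1],0,0.5],
])

```text
clock: 4.0
position: [0.6055, 0.0563, 0.2062]
ee_rot: [0.686, 0.727, 0.005, 0.006]
ft_force: [3.2, -0.1, 0.5]
grip_width: 0.191
```

Run:
```python
from h import *
s=obs();print(inv(s['position'],.2085),yaw(s)[0]-np.pi/2)
c,p,d=shot('wrist','w3');cv2.imwrite('pics/w3b.png',cv2.resize(p[20:200,170:350],(700,600*7//6*0+700)[:2] if 0 else (600,600),interpolation=2))
```

```text
{'clock': 4.0, 'position': [0.6055, 0.0563, 0.2062], 'ee_rot': [0.6862, 0.7274, 0.0055, 0.0061], 'ft_force': [3.2376, -0.1107, 0.4937], 'grip_width': 0.1913, 'joint_pos': [0.0916, 0.3167, -0.323, 1.5455, 0.1075, 1.2803, 1.3835]}
(0.49076004014143304, np.float64(0.06265208929398286)) 0.05828349815597145
```

View pics/w3b.png

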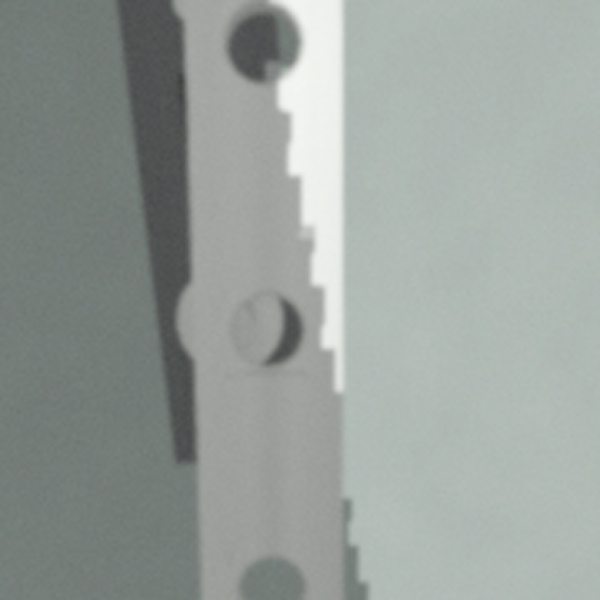

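Run:
```python
from h import *
c=cal('wrist');D=np.load('pics/w3.npy')
pts=np.array([dp(c,u,v,np.median(D[v-2:v+3,u-2:u+3])) for u,v in[(244,62),(246,95),(249,140),(250,160),(240,119)]]);print(pts.round(4))
f=np.polyfit(pts[:4,0],pts[:4,2],1);print(f)
z=.19
for _ in range(5): h=ray(c,249.8,118.4,z);z=np.polyval(f,h[0])
p=ray(c,246.5,118,.1838);q=ray(c,246.5,118,.1828)
print('hole',h,'peg',p,q)
a=ray(c,247.5+1.2,20+42*.3,.19);b=ray(c,170+272*.3,20+585*.3,.19)
print('barang',np.arctan2(b[1]-a[1],b[0]-a[0]))
print('depth in hole',[round(float(dp(c,u,118,D[118,u])[2]),4) for u in range(236,266,2)])
```

```text
[[0.5212 0.0479 0.1902]
 [0.5349 0.0495 0.1916]
 [0.5544 0.0519 0.1933]
 [0.5635 0.0529 0.194 ]
 [0.5457 0.0473 0.1893]]
[0.08945767 0.14365605]
hole [0.54481801 0.05174712 0.1923942 ] peg [0.54561456 0.05016579 0.1838    ] [0.54571771 0.05015465 0.1828    ]
barang 0.07448589084139705
depth in hole [0.193, 0.1919, 0.1877, 0.1843, 0.1833, 0.1837, 0.1734, 0.1733, 0.1747, 0.1741, 0.1715, 0.1731, 0.1721, 0.1925, 0.1908]
```

Request:
servo_tool([
  [[-0.12,0.06,0.1],0,0.5],
  [[-0.12,0.06,0.1],0,0.5],
  [[0,0,0.1],0,0.5],
])

```text
clock: 4.3
position: [0.607, 0.0525, 0.2028]
ee_rot: [0.688, 0.726, 0.005, 0.006]
ft_force: [3.1, -0.5, 0.6]
grip_width: 0.188
```

Run:
```python
from h import *
s=obs()
c,p,d=shot('wrist','w4');cv2.imwrite('pics/w4b.png',cv2.resize(p[60:170,195:305],(600,600),interpolation=2))
pts=np.array([dp(c,u,v,np.median(d[v-2:v+3,u-2:u+3])) for u,v in[(244,62),(246,95),(249,140),(250,160)]])
print(np.polyfit(pts[:4,0],pts[:4,2],1))
```

```text
{'clock': 4.3, 'position': [0.607, 0.0525, 0.2028], 'ee_rot': [0.6876, 0.726, 0.0049, 0.0059], 'ft_force': [3.1187, -0.4705, 0.552], 'grip_width': 0.1884, 'joint_pos': [0.0948, 0.3218, -0.3198, 1.5461, 0.1085, 1.2756, 1.3854]}
[0.07236527 0.15051106]
```

View pics/w4b.png

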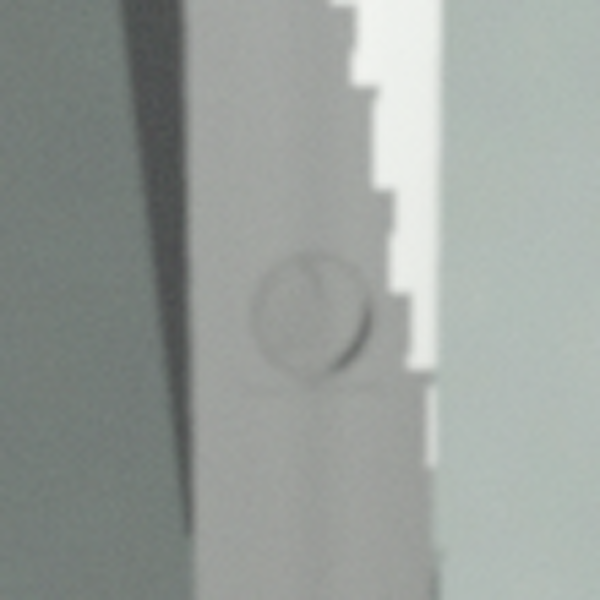

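Run:
```python
from h import *
c=cal('wrist')
f=[.0724,.1505];z=.19
for _ in range(5): h=ray(c,252,117.7,z);z=np.polyval(f,h[0])
print('hole',h)
p=cv2.imread('pics/w4.png')[98:138,232:272].astype(float).mean(2)
print(p.min(),p.max())
cv2.imwrite('pics/w4c.png',cv2.resize(np.clip((p-110)*255/60,0,255).astype(np.uint8),(480,480),interpolation=cv2.INTER_CUBIC))
```

```text
hole [0.54568373 0.04937928 0.1900075 ]
111.66666666666667 234.66666666666666
```

View pics/w4c.png

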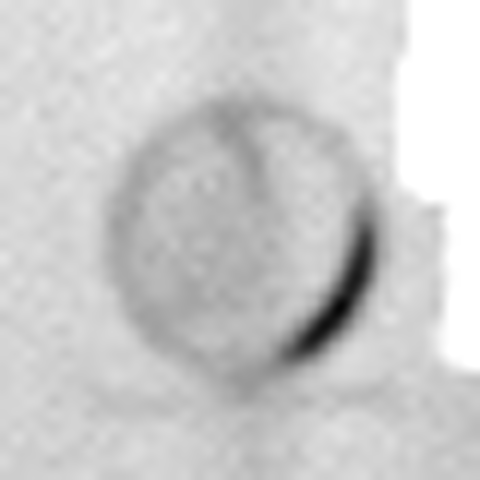

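Run:
```python
from h import *
c3,r3,t3=np.load('pics/w3_c.npy',allow_pickle=True);c=(c3,r3.astype(float) ,t3.astype(float))
c4,r4,t4=np.load('pics/w4_c.npy',allow_pickle=True);d4=(c4,r4.astype(float) ,t4.astype(float))
print('peg w3',ray(c,239.1,117,.1740))
D=np.load('pics/w4.npy')
for v in range(108,129,2): print(v,[int(1e4*dp(d4,u,v,D[v,u])[2]) for u in range(238,266,2)])
```

```text
peg w3 [0.54634304 0.04652753 0.174     ]
108 [1905, 1900, 1891, 1904, 1900, 1831, 1826, 1740, 1738, 1740, 1893, 1896, 1896, 1900]
110 [1885, 1903, 1902, 1903, 1829, 1841, 1825, 1831, 1738, 1736, 1732, 1735, 1902, 1899]
112 [1899, 1896, 1913, 1829, 1839, 1839, 1837, 1837, 1738, 1730, 1729, 1727, 1888, 1906]
114 [1894, 1895, 1883, 1832, 1838, 1825, 1833, 1839, 1822, 1757, 1733, 1742, 1737, 1912]
116 [1896, 1884, 1857, 1828, 1843, 1834, 1838, 1830, 1737, 1729, 1741, 1742, 1714, 1876]
118 [1901, 1915, 1858, 1834, 1837, 1827, 1833, 1842, 1737, 1734, 1738, 1737, 1729, 1909]
120 [1891, 1899, 1892, 1833, 1835, 1838, 1837, 1842, 1735, 1736, 1747, 1736, 1729, 1906]
122 [1908, 1899, 1915, 1847, 1828, 1836, 1825, 1730, 1742, 1730, 1725, 1731, 1891, 1902]
124 [1898, 1900, 1909, 1902, 1726, 1739, 1736, 1730, 1730, 1740, 1728, 1717, 1913, 1901]
126 [1902, 1891, 1897, 1907, 1900, 1737, 1737, 1744, 1741, 1738, 1866, 1899, 1899, 1901]
128 [1899, 1899, 1909, 1905, 1897, 1889, 1908, 1887, 1901, 1902, 1895, 1896, 1906, 1901]
```

```bash
cat >> h.py <<'E'
def look(k,n=None,guess=(252,117)):
    if n: shot('wrist',n);k=n
    a=np.load(f'pics/{k}_c.npy',allow_pickle=True);c=(a[0],a[1].astype(float),a[2].astype(float));D=np.load(f'pics/{k}.npy')
    v,u=np.mgrid[guess[1]-16:guess[1]+17,guess[0]-16:guess[0]+17];d=D[v,u]
    X=np.stack([(u-c[0]['cx'])/c[0]['fx'],(v-c[0]['cy'])/c[0]['fy'],np.ones_like(d)],-1)*d[...,None]
    W=(X-c[2])@c[1]
    big=W[...,2]
    A=big>np.median(big[:2])-.0035 # rough bar mask
    Q=W[A];co=np.linalg.lstsq(np.c_[Q[:,:2],np.ones(len(Q))],Q[:,2],rcond=None)[0]
    low=(W[...,:2]@co[:2]+co[2]-big)>.0025
    n_,lab,st,ce=cv2.connectedComponentsWithStats(low.astype(np.uint8));i=1+np.argmax(st[1:,4])
    hu,hv=ce[i]+[guess[0]-16,guess[1]-16]
    z=.19
    for _ in range(6): h=ray(c,hu,hv,z);z=h[:2]@co[:2]+co[2]
    pm=(lab==i)&(big>.179)&(big<.187)
    P=W[pm]; wm=(lab==i)&(big<.1765)
    # peg: 4 mm circle that contains peg pixels and excludes washer pixels, projected onto peg top
    cand=[];G=np.arange(-.006,.0061,.0003);m=P[:,:2].mean(0)
    up,vp=u[wm],v[wm];L=np.array([ray(c,x,y,.1834)[:2] for x,y in zip(up,vp)]).reshape(-1,2)
    for dx in G:
        for dy in G:
            q=m+[dx,dy];e=(np.hypot(*(P[:,:2]-q).T)>.004).sum()+(np.hypot(*(L-q).T)<.004).sum();cand.append((e,*q))
    cand=np.array(cand);b=cand[cand[:,0]<=cand[:,0].min()+1];q=b[:,1:].mean(0)
    print('hole',h.round(4),'size',st[i][2:5],'peg',q.round(4),'spread',b[:,1:].std(0).round(4),'n',len(P),len(L),cand[:,0].min(),'peg-hole',(1000*(q-h[:2])).round(2),'tilt',co[0].round(3))
E
python3 -c "
from h import *
look('w3');look('w4')"
```

```text
hole [0.5418 0.0524 0.1946] size [ 33  28 639] peg [0.5451 0.0464] spread [0. 0.] n 62 272 2.0 peg-hole [ 3.28 -5.97] tilt -0.586
hole [0.5434 0.0493 0.1913] size [ 33  27 528] peg [0.5453 0.0462] spread [0. 0.] n 152 190 4.0 peg-hole [ 1.88 -3.05] tilt -0.344
```

```bash
sed -i 's/^    A=big>.*/    A=big>.1868/; s/low=(W.*/low=big<.1868/; s/i=1+np.argmax(st\[1:,4\])/i=lab[16,16]/' h.py
python3 -c "
from h import *
look('w3',guess=(250,118));look('w4')"
```

```text
hole [0.5445 0.0522 0.1938] size [ 20  21 336] peg [0.5451 0.0464] spread [0. 0.] n 62 272 2.0 peg-hole [ 0.57 -5.75] tilt -0.854
hole [0.5454 0.0495 0.1906] size [ 21  21 347] peg [0.5453 0.0463] spread [0. 0.] n 154 190 5.0 peg-hole [-0.09 -3.2 ] tilt -0.343
```

Request:
servo_tool([
  [[-0.2,0.02,0],0.015,0.5],
  [[-0.2,0.02,0],0.01,0.5],
  [[0,0,0.03],0,0.5],
  [[0,0,0.03],0,0.5],
])

```text
clock: 4.68
position: [0.6074, 0.0471, 0.2016]
ee_rot: [0.698, 0.716, 0.004, 0.006]
ft_force: [2.7, 0.9, 0.8]
grip_width: 0.193
```

Run:
```python
from h import *
s=obs();look(None,'w5',(250,117))
```

```text
{'clock': 4.6833, 'position': [0.6074, 0.0471, 0.2016], 'ee_rot': [0.6983, 0.7158, 0.0044, 0.0057], 'ft_force': [2.7498, 0.9068, 0.7646], 'grip_width': 0.1926, 'joint_pos': [0.0981, 0.3227, -0.3131, 1.5468, 0.107, 1.2747, 1.3658]}
hole [0.5457 0.0457 0.19  ] size [ 21  21 355] peg [0.5453 0.0462] spread [0. 0.] n 240 114 17.0 peg-hole [-0.41  0.59] tilt -0.341
```

Request:
servo_tool([
  [[0.07,-0.02,0.15],0,0.5],
  [[0,0,0.15],0,0.5],
  [[0,0.02,0.15],0,0.5],
  [[0,0,0.05],0,0.5],
])

```text
clock: 5.07
position: [0.608, 0.0479, 0.1965]
ee_rot: [0.698, 0.716, 0.005, 0.006]
ft_force: [3.3, 0.5, 0.7]
grip_width: 0.189
```

Run:
```python
from h import *
s=obs();look(None,'w6',(250,117))
p=cv2.imread('pics/w6.png');D=np.load('pics/w6.npy');c=cal('wrist')
for u,v in[(246,70),(247,95),(250,140),(251,160)]: print(dp(c,u,v,np.median(D[v-2:v+3,u-2:u+3])).round(4))
```

```text
{'clock': 5.0667, 'position': [0.608, 0.0479, 0.1965], 'ee_rot': [0.6981, 0.7159, 0.005, 0.0062], 'ft_force': [3.35, 0.4912, 0.6546], 'grip_width': 0.1887, 'joint_pos': [0.0969, 0.3265, -0.3134, 1.553, 0.1088, 1.2634, 1.3635]}
hole [0.5394 0.0461 0.2542] size [  33   33 1051] peg [0.5453 0.0463] spread [0. 0.] n 939 105 687.0 peg-hole [5.83 0.28] tilt -6.316
[0.5268 0.0435 0.185 ]
[0.537  0.0442 0.1853]
[0.5563 0.046  0.1861]
[0.5653 0.0466 0.1867]
```

Request:
servo_tool([
  [[0,0.03,0.15],0,0.5],
  [[0,0.02,0.15],0,0.5],
  [[0,0.03,0.15],0,0.5],
  [[0,0.02,0.15],0,0.5],
])

```text
clock: 5.45
position: [0.6091, 0.0481, 0.1901]
ee_rot: [0.698, 0.716, 0.005, 0.006]
ft_force: [2.7, -0.0, 0.9]
grip_width: 0.191
```

Request:
servo_tool([
  [[0,0.02,0.12],0,0.5],
  [[0,0.02,0.1],0,0.5],
  [[0,0,0.05],0,0.5],
])

```text
clock: 5.7
position: [0.6096, 0.0481, 0.1867]
ee_rot: [0.698, 0.716, 0.005, 0.006]
ft_force: [2.9, -0.1, 2.0]
grip_width: 0.188
```

Run:
```python
from h import *
s=obs();c,p,D=shot('wrist','w7')
for u,v in[(246,70),(247,95),(250,140),(251,160)]: print(dp(c,u,v,np.median(D[v-2:v+3,u-2:u+3])).round(4))
cv2.imwrite('pics/w7b.png',cv2.resize(p[20:220,140:360],(660,600),interpolation=2))
```

```text
{'clock': 5.7, 'position': [0.6096, 0.0481, 0.1867], 'ee_rot': [0.6981, 0.716, 0.0048, 0.006], 'ft_force': [2.8568, -0.1159, 1.9872], 'grip_width': 0.1883, 'joint_pos': [0.0957, 0.3369, -0.3126, 1.5606, 0.1122, 1.2464, 1.3615]}
[0.5285 0.0438 0.1791]
[0.5384 0.0444 0.1793]
[0.5574 0.0461 0.1793]
[0.5664 0.0468 0.1793]
```

View pics/w7b.png

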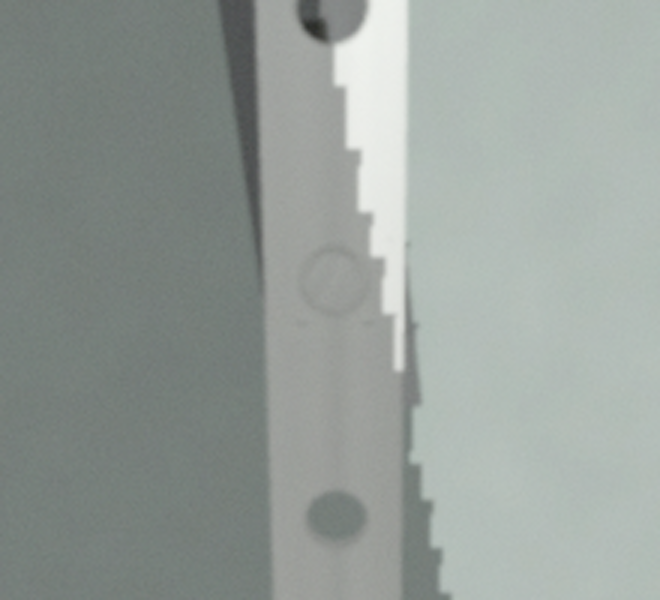

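The bar top is level at 0.179 m. The peg fills the second hole (crop pixel 335,282), with the neighbouring holes at (335,10) and (337,515). Next I release gently and lift away.

Request:
servo_tool([
  [[0,0,0],0,2.2],
  [[0,0,0],0,3],
  [[0,0,0],0,4],
  [[0,0,0],0,4.5],
  [[0,0,0],0,4.5],
  [[0,0,-1],0,4.5],
  [[0,0,-2],0,4.5],
  [[0,0,-3],0,4.5],
  [[0,0,-3],0,4.5],
  [[0,0,-2],0,4.5],
  [[0,0,0],0,4.5],
])

```text
clock: 6.67
position: [0.6048, 0.0482, 0.3019]
ee_rot: [0.698, 0.716, 0.002, 0.003]
ft_force: [1.0, -0.1, -0.3]
grip_width: 0.53
```

Run:
```python
from h import *
s=obs();c,p,D=shot('wrist','w8');q,_=eyes.camera('scene')
cv2.imwrite('pics/w8b.png',np.hstack([cv2.resize(p,(400,300)),cv2.resize(q[100:300,150:400],(400,300))]))
u0,v0=map(int,proj(c,[.5453,.0463,.1834]));print(u0,v0,dp(c,u0,v0,D[v0,u0]))
for dx in(-.06,-.03,.02,.05): 
    u,v=map(int,proj(c,[.5453+dx,.0463+dx*.04,.1795]));print(dp(c,u,v,np.median(D[v-1:v+2,u-1:u+2])).round(4))
```

```text
{'clock': 6.6667, 'position': [0.6048, 0.0482, 0.3019], 'ee_rot': [0.6978, 0.7163, 0.0017, 0.0033], 'ft_force': [0.9617, -0.1268, -0.3495], 'grip_width': 0.5296, 'joint_pos': [0.0931, 0.2784, -0.3145, 1.3925, 0.089, 1.4775, 1.3791]}
251 106 [0.54472825 0.0458808  0.1830217 ]
[0.4848 0.0436 0.179 ]
[0.5152 0.0451 0.1788]
[0.5653 0.0464 0.1787]
[0.5947 0.048  0.1789]
```

View pics/w8b.png

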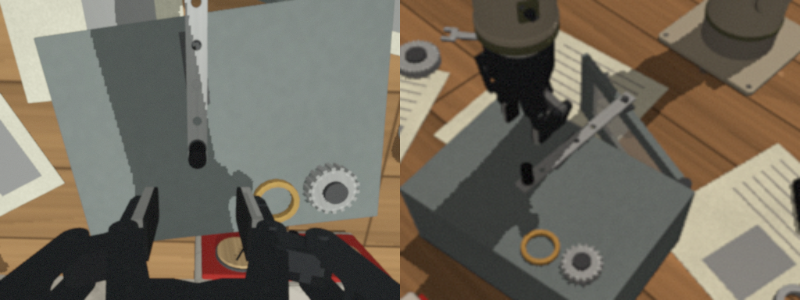

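```bash
python3 -c "
from h import *
print(order.hand_in())"
```

```text
the job is handed in; nothing more can be done
None
```

The door is propped open and the job is handed in: the bar's second hole from the knob sits over the roof peg. I gripped the knob, lifted the bar and drew the door open. I centred the hole over the peg using the wrist camera, lowered the bar in small steps, let go and backed off.

**Last checks, after release:**
- **Bar:** it lies level, with its top at about 0.179 m along its whole length. The peg stands through the hole with its top at about 0.183 m.
- **Door:** it stayed open with the arm clear, at about 0.47 rad by my geometry (not measured directly).
- **Force:** the wrist readings I took between moves stayed at or below about 4 N. The last one before I let go showed about 2 N upward.
- **Other things:** the ring and small gear look undisturbed. I didn't measure the bystanders' positions.
- **Time:** it took about 6.7 s on the robot clock.

**One disagreement:** in two close-ups I first took the lit washer under the peg for the peg itself, which put it about 4 mm off sideways. The depth readings and my first measurement gave the true position, and I used that before lowering the bar.

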